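# Clear the transfer track, run the rack to its end and lock it

### The job

A brown bottle has been left standing on the transfer track, in the way of the carriage that carries the tube rack. First set it down gently, upright, in the steel tray behind the track next to the other bottle; then slide the carriage to the right all the way to the end of the track, and lock it there by turning its black knob a full quarter turn clockwise, so that the steel tongue points towards the robot just past the keeper post. Keep both bottles upright and leave the cup, the carton and the bottle in the tray where they are.

Things in the scene. Friction and masses are not known exactly. Their poses are not given: they have to be found in the camera images.
- track: Fixed aluminium transfer track, 132 (x) x 360 (y) x 12 mm, lying on the worktop; origin at the centre of its underside; its -y points along the track to the home end (robot's right), -x towards the robot. Grey bed 12 mm above the worktop between two steel rails (x = +-52 mm, 10 mm wide, top 23 mm up); end plates 40 mm high, inner faces at y = +-166 mm. Keeper post 18 x 20 x 48 mm high, fixed beside the track at x = -75, y = -92 mm.
- carriage (a joint): Slide of the carriage along the track's -y, m: 0 at the left end, 0.160 fully home at the right end. About 2 N of friction, stays where it is left; can be drawn by its knob or pushed. Plate 124 x 160 mm, top 33 mm above the worktop, middle at track y = 85 mm - joint value; a blue tube rack (125 mm across the track, 48 mm along it, top 88 mm above the worktop) is fixed on its left half; tubes in its left row stand up to 121 mm above the worktop.
- knob_grip (a point): Centre of the black T-bar of the lock knob on the carriage: a bar 44 mm long, 16 mm thick, 28 mm high (top 82 mm, bottom 54 mm above the worktop; this point 68 mm up), on the knob's upright axis, which stands at x = -25 mm, y = 50 mm - carriage value in the track's frame. The bar's length is this point's y axis; z is up. Below it (top 42 mm above the worktop) a steel tongue 10 mm wide reaches 60 mm from the axis along -y of this point.
- lock_knob (a joint): Turn of the knob, rad, growing clockwise seen from above: 0 = bar and tongue along the track to the right (free), 1.57 = across the track, tongue towards the robot (locked, a stop). Friction 0.05 N m, stays where it is left. Only with the carriage home can the tongue swing round past the right-hand side of the keeper post; turned earlier it strikes the post.
- tray: Fixed shallow steel tray, 90 (x) x 220 (y) x 16 mm, walls and floor 3 mm, standing on the worktop behind the track; origin at the centre of its underside.
- bottle_mid (a point): Centre (52 mm above its base) of the brown bottle that stands on the track's bed: 48 mm diameter, 104 mm tall, black cap 31 mm diameter on the top 17 mm; 0.1 to 0.2 kg. z is its upright axis.
- other_mid (a point): Centre (52 mm above its base) of the like brown bottle that stands in the tray, at its middle or in its left half; the wider free part of the tray is to its right.
- cup_mid (a point): Centre (33 mm up) of a capped white sample cup, 59 mm diameter, 66 mm tall, on the worktop to the left of the track: leave alone.
- carton_mid (a point): Centre (27 mm up) of a kit carton 65 x 120 x 55 mm on the worktop to the right: leave alone.
- bottle: The same bottle as bottle_mid; origin at the centre of its underside.

How it is judged:
On the way, in this order (a step that is already met when the one before it is completed fails the run):
1. the bottle stands upright in the tray, let go (x of bottle_mid in the frame of tray between -0.024 and 0.024 m and y of bottle_mid in the frame of tray between -0.09 and 0.09 m and z of bottle_mid in the frame of tray between 0.05 and 0.06 m and angle between bottle_mid's own z axis and vertical below 0.1 rad and contact force between bottle and the fingers below 0.1 N), for 0.2 s.
2. the carriage is fully home at the right end (value of joint carriage above 0.156 m), for 0.1 s.
3. the knob is turned to locked (value of joint carriage above 0.156 m and value of joint lock_knob above 1.4 rad), for 0.2 s.
At the end, for the whole second after the job is handed in: The bottle stands upright (within 0.1 rad) on the floor of the tray, the carriage is within 4 mm of its home end, the knob is turned to at least 1.4 rad, and the other bottle stands upright within 30 mm of where it was (all of step 3 and x of bottle_mid in the frame of tray between -0.024 and 0.024 m and y of bottle_mid in the frame of tray between -0.09 and 0.09 m and z of bottle_mid in the frame of tray between 0.05 and 0.06 m and angle between each of bottle_mid, other_mid's own z axis and vertical below 0.1 rad and distance of other_mid from where it was at the start of the episode below 0.03 m); the robot touches nothing.
It fails at once if a bottle is tipped over (more than 0.6 rad) (angle between any of bottle_mid, other_mid's own z axis and vertical above 0.6 rad).
It fails at once if the bottle is dropped or banged into the tray (more than 35 N) (contact force between bottle and tray above 35 N).
It fails at once if the cup, the carton or the other bottle is moved more than 30 mm (distance of any of cup_mid, carton_mid, other_mid from where it was at the start of the episode above 0.03 m).
It also fails if it takes over 51 s, if anything falls off the work surface, if the arm or the gripper's body presses on something with over 40 N, if the wrist force passes 120 N, or if a joint passes its speed limit or range.

### The arm

A 7-joint arm with a two-finger parallel gripper is mounted at the origin on a cart in front of the work surface, level with it; the furniture and walls round the work are solid. World frame = base frame: x ahead of the robot, y to its left, z up, the work surface at z = 0. Lengths are in m, angles in rad, forces in N, time in s.
With the tool pointing down it reaches from about 0.425 to 1.025 m from the base axis. Payload 9.4 kg.
Tool frame: the origin (TCP) lies midway between the tips of the shut fingers; the grasp point (between the pads) lies 19 mm behind it (r.grip_depth is the distance from the TCP to the grasp point, in m); x points along the fingers, z is the direction in which the jaws open and shut, and the axes are right-handed (so a half turn about x gives the same grasp; the last joint's range is limited). The gripper opens to 93 mm and grips with 3 to 60 N. Pads are 15 mm wide; open, the fingers measure 128 mm over their backs; the gripper's body (75 mm by 188 mm) begins 65 mm behind the grasp point.
Start: joints at [-1.424, 0.599, -0.003, 1.599, 0.002, 0.943, -0.08], TCP at [0.161, 0.707, 0.219] pointing down, gripper open.
Joint ranges: [-2.57, 2.57], [-0.35, 1.97], [-1.29, 1.29], [0.11, 2.56], [-1.05, 4.19], [0.11, 1.86], [-2.63, 2.63]. Speed limits (rad/s): [2.22, 2.22, 3.01, 3.01, 3.14, 3.14, 3.14].

### API

Orientations are given as a rotation vector (axis times angle).
In Python, from workcell import monitor, cams, job, r gives the robot as it stands.
- The arm moves only by the tool carry_out, never from a script. Its argument "increments" is a list that holds one entry, the list of rows, each a list of 4 numbers: the shift along the tool's x, y, z in cm, then the turn about the tool's x in degrees. A call has 1 to 5 rows; each row is the pose to reach, as a shift and turn from the pose commanded when the call began, along the tool's axes at that moment; what a row does not reach only later rows make up. A row lasts 1/10 s, in which the tool goes at most 50 mm and 8.59 degrees, less where a joint would pass 70% of its speed; a pose out of reach is approached as far as the arm can. A call with a gripper value outside its range is refused whole. "fingers" is the finger opening in cm, from 0 to 9.3, set as the call begins (left out, the last holds). The fingers move at their own pace and stop on an object; "newtons" is the grip in N (left out, the last holds). Time passes only in rows, so rows that repeat a pose let the fingers close. It gives the time, the measured TCP pose, the force and the opening at its end, in the units of the state.
- monitor.get_state(): the state, without advancing time (a new reading comes with each control period).
- cams.camera(name): name is "side" or "top" or "wrist"; returns the picture (384x512x3 uint8, red, green, blue); there is no depth.
- cams.camera_params(name): a dict with "fx", "fy", "cx", "cy" (pixels), "rvec" (rotation vector, rad) and "tvec" (3), from world to camera coordinates, as OpenCV has them; the wrist camera has in their place "T_tool_cam" (4x4, takes a point from camera to tool coordinates, whose origin is the TCP and whose axes are the tool frame's). Camera axes: x right, y down, z forward; pixel columns grow to the right and rows downward; lengths in m; the calibration is good to about 2 mm. A picture is of the moment at which its call begins: read the wrist's pose just before it. camera_params takes no time and is no camera call.
- job.sign_off(): hands the job in, once; it reports no verdict.
The state is a dict: "clock": time; "q": joint angles; "joint_vel": joint speeds; "joint_efforts": joint torques, N m; "tcp_pos": TCP position; "eef_rot": TCP orientation; "contact_force": force on the tool from outside, world axes, zero at the start; "moment": the same for the moment, N m; "gripper_width": finger opening in m.
Only numpy, scipy, OpenCV 4.12 (cv2) and the standard library are available. Lean on these libraries where they do the work, as an engineer would, in place of code of your own. Each camera call takes 0.05 s, during which the arm holds its last target.

## Working session

There is one attempt and no reset: what is moved stays moved. The work goes in short steps, Python scripts to look and compute and a tool call to move; the robot and the scene stay as the last step left them, time stands still between calls to the robot, and variables do not carry over. Pictures are saved under pics/ and viewed, and the job is handed in when it is done.

Besides the shell and the picture viewer there is one more tool, called after "Emit:" as name(argument=value, ...), one argument or row to a line, values as JSON. carry_out: Moves the arm, as the interface text tells. Its arguments: {"type":"object","properties":{"increments":{"type":"array"},"fingers":{"type":"number"},"newtons":{"type":"number"}},"required":["increments"]}

```bash
mkdir -p pics; ls; python3 - <<'E'
from workcell import monitor,cams,r
import cv2,numpy as np
s=monitor.get_state(); print({k:np.round(v,3).tolist() for k,v in s.items()})
for n in ["side","top","wrist"]:
    im=cams.camera(n); cv2.imwrite(f"pics/{n}0.png",im[:,:,::-1]); print(n,cams.camera_params(n))
print([a for a in dir(r) if a[0]!='_'])
E
```

```text
pics
{'clock': 0.0, 'q': [-1.424, 0.6, -0.003, 1.6, 0.002, 0.943, -0.08], 'joint_vel': [-0.0, -0.001, 0.002, -0.0, 0.0, 0.0, -0.0], 'joint_efforts': [-0.001, -76.505, 1.497, -25.239, -0.052, 0.016, 0.0], 'tcp_pos': [0.161, 0.706, 0.218], 'eef_rot': [-1.044, 1.308, 1.042], 'contact_force': [-0.036, 0.15, 0.689], 'moment': [0.041, -0.001, 0.007], 'gripper_width': 0.093}
side {'fx': 454.46896089662016, 'fy': 454.46896089662016, 'cx': 257.3946928534918, 'cy': 182.8652792413982, 'rvec': array([ 1.92893621, -0.22200365,  0.1299815 ]), 'tvec': array([-0.57386924,  0.0899144 ,  1.17753995])}
top {'fx': 361.3426968342729, 'fy': 361.3426968342729, 'cx': 252.84638937645346, 'cy': 188.64602691992144, 'rvec': array([ 2.18021263, -2.16602079,  0.15416314]), 'tvec': array([-0.11695655,  0.56655539,  1.03560942])}
wrist {'fx': 304.3262134632728, 'fy': 304.3262134632728, 'cx': 256.50720380769934, 'cy': 197.24216696764628, 'T_tool_cam': array([[-1.33568428e-03, -2.98652779e-01,  9.54360903e-01,
        -1.65002608e-01],
       [-2.75427859e-04, -9.54361608e-01, -2.98653386e-01,
         8.34662477e-02],
       [ 9.99999070e-01, -6.61764212e-04,  1.19246850e-03,
        -2.53932740e-04],
       [ 0.00000000e+00,  0.00000000e+00,  0.00000000e+00,
         1.00000000e+00]])}
['PlanningError', 'grip_depth']
```

View pics/side0.png

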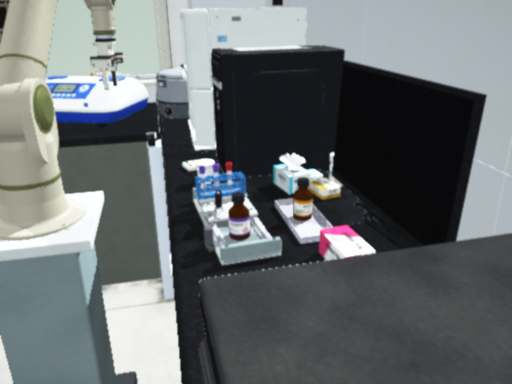

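View pics/top0.png

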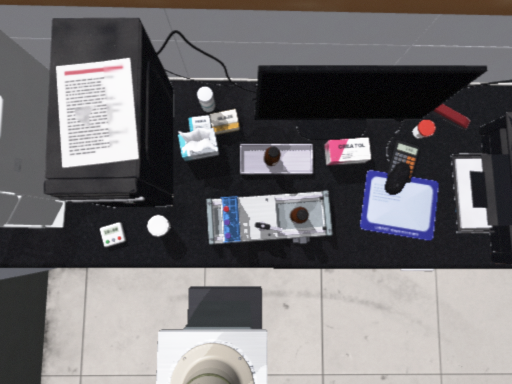

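View pics/wrist0.png

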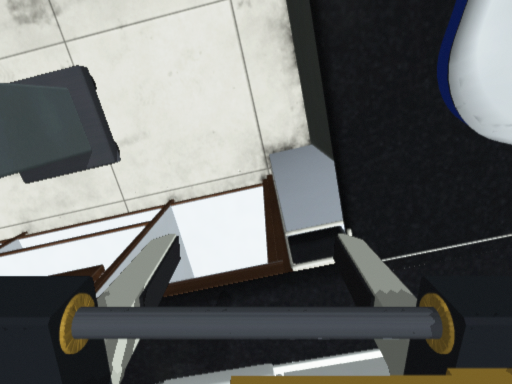

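```bash
cat > h.py <<'E'
import numpy as np,cv2
from scipy.spatial.transform import Rotation as R
from workcell import monitor,cams,r
def cam(n):
    p=cams.camera_params(n); K=np.array([[p['fx'],0,p['cx']],[0,p['fy'],p['cy']],[0,0,1]])
    if n=='wrist':
        s=monitor.get_state(); T=np.eye(4);T[:3,:3]=R.from_rotvec(s['eef_rot']).as_matrix();T[:3,3]=s['tcp_pos']
        T=T@p['T_tool_cam']; return K,T[:3,:3],T[:3,3]
    Rm=R.from_rotvec(p['rvec']).as_matrix(); return K,Rm.T,-Rm.T@p['tvec']
def ray(c,u,v):
    K,Rw,o=c; d=Rw@np.linalg.inv(K)@np.array([u,v,1.]); return o,d
def onz(c,u,v,z):
    o,d=ray(c,u,v); return o+d*(z-o[2])/d[2]
def proj(c,P):
    K,Rw,o=c; x=K@(Rw.T@(np.asarray(P,float)-o)); return x[:2]/x[2]
E
python3 - <<'E'
from h import *
for n in['top','side']: print(cam(n)[2],cam(n)[1][:,2])
s=monitor.get_state(); print(R.from_rotvec(s['eef_rot']).as_matrix().round(3))
im=cv2.imread('pics/top0.png'); cv2.imwrite('pics/topc.png',cv2.resize(im[120:260,140:380],None,fx=3.3,fy=3.3,interpolation=cv2.INTER_CUBIC))
im=cv2.imread('pics/side0.png'); cv2.imwrite('pics/sidec.png',cv2.resize(im[140:270,170:390],None,fx=3.6,fy=3.6,interpolation=cv2.INTER_CUBIC))
E
```

```text
[ 0.44289249 -0.08669644  1.09703267] [ 0.11626279 -0.02481759 -0.99290838]
[ 0.33694861 -1.16672521  0.49922815] [ 0.19661514  0.91184911 -0.36037993]
[[-0.    -0.975  0.222]
 [-0.001  0.222  0.975]
 [-1.    -0.    -0.001]]
```

View pics/topc.png

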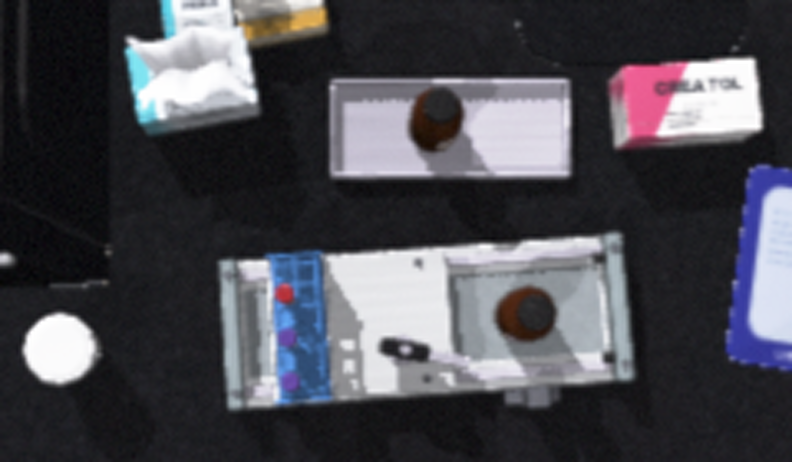

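View pics/sidec.png

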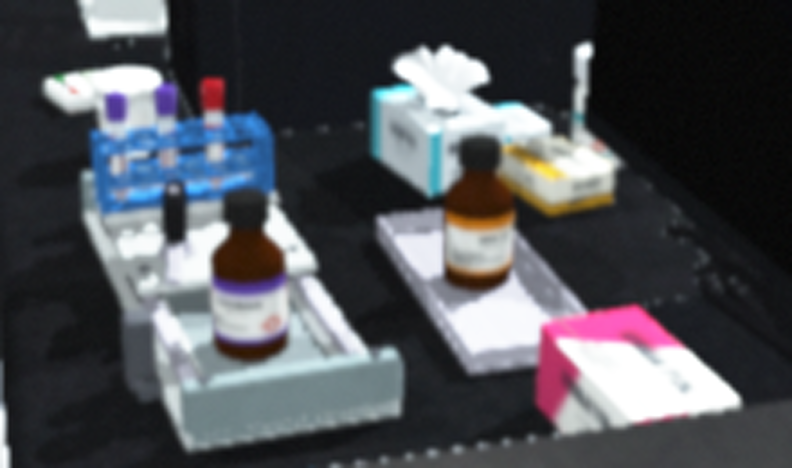

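```bash
python3 - <<'E'
from h import *
c=cam('top')
f=lambda x,y,z: onz(c,140+(x+.5)/3.3-.5,120+(y+.5)/3.3-.5,z)
for n,x,y,z in [('bottlecap',537,312,.116),('knob',405,348,.082),('knobL',384,343,.082),('knobR',428,353,.082),('ocap',442,103,.107),('tLT',331,80,.016),('tRT',571,80,.016),('tRB',571,178,.016),('tLB',331,178,.016),('pRT',622,234,.04),('pRB',632,380,.04),('pLT',220,260,.04),('pLB',230,408,.04),('cup',61,347,.066),('cartonL',628,147,.055)]:
    print(n,f(x,y,z).round(4))
# bottle: side cross-check
cs=cam('side')
g=lambda x,y:(170+(x+.5)/3.6-.5,140+(y+.5)/3.6-.5)
for n,(x,y),z in [('bot cap top',(247,197),.116),('bot base centre',(249,345),.012),('other cap',(481,143),.107),('other base',(478,275),.003)]:
    print(n,onz(cs,*g(x,y),z).round(4))
E
```

```text
bottlecap [ 0.4888 -0.2464  0.116 ]
knob [ 0.4593 -0.1393  0.082 ]
knobL [ 0.4634 -0.1214  0.082 ]
knobR [ 0.4551 -0.1588  0.082 ]
ocap [ 0.6657 -0.169   0.107 ]
tLT [ 0.7068 -0.0736  0.016 ]
tRT [ 0.7093 -0.2968  0.016 ]
tRB [ 0.617  -0.2955  0.016 ]
tLB [ 0.615  -0.0745  0.016 ]
pRT [ 0.5627 -0.3361  0.04  ]
pRB [ 0.4329 -0.3425  0.04  ]
pLT [0.5367 0.023  0.04  ]
pLB [0.4069 0.0117 0.04  ]
cup [0.4588 0.1543 0.066 ]
cartonL [ 0.6392 -0.3394  0.055 ]
bot cap top [ 0.4901 -0.2548  0.116 ]
bot base centre [ 0.489  -0.2496  0.012 ]
other cap [ 0.664  -0.1798  0.107 ]
other base [ 0.6677 -0.1685  0.003 ]
```

```bash
cat >> h.py <<'E'
def rows(targets,step=4.5,dyaw=8.0):
    """targets: (x,y,z,yaw of tool z deg). prints rows relative to the current pose, calls of 5"""
    s=monitor.get_state(); M=R.from_rotvec(s['eef_rot']).as_matrix(); p=s['tcp_pos']
    yaw=np.degrees(np.arctan2(M[1,2],M[0,2])); cur=np.array([*p,yaw])
    print('clock',round(s['clock'],2),'pose',cur.round(4),'down',M[:,0].round(3),'q7',round(s['q'][6],2),'F',np.round(s['contact_force'],1),'w',round(s['gripper_width'],4))
    pts=[]
    for t in targets:
        t=np.array(t,float); d=t-cur; n=int(max(1,np.ceil(np.linalg.norm(d[:3])*100/step),np.ceil(abs(d[3])/dyaw)))
        pts+= [cur+d*k/n for k in range(1,n+1)]; cur=t
    base=np.array([*p,yaw])
    for i,q in enumerate(pts):
        if i%5==0:
            b=base if i==0 else pts[i-1]; a=np.radians(b[3])
            Rm=np.array([[0,-np.sin(a),np.cos(a)],[0,np.cos(a),np.sin(a)],[-1,0,0]])
            print('--')
        d=Rm.T@(q[:3]-b[:3])*100
        print('[%.1f,%.1f,%.1f,%.1f]'%(*d,-(q[3]-b[3])))
E
python3 - <<'E'
from h import *
rows([(.36,.36,.22,90),(.44,.1,.22,90),(.44,-.2,.22,90)])
E
```

```text
clock 0.15 pose [ 0.1608  0.7066  0.218  77.1806] down [-0.    -0.001 -1.   ] q7 -0.08 F [ 0.3 -0.2  1.4] w 0.093
--
[-0.0,-3.0,-3.3,-1.4]
[-0.0,-6.0,-6.5,-2.8]
[-0.1,-9.0,-9.8,-4.3]
[-0.1,-12.0,-13.1,-5.7]
[-0.1,-15.1,-16.3,-7.1]
--
[-0.0,-2.6,-3.6,-1.4]
[-0.0,-5.2,-7.2,-2.8]
[-0.1,-7.8,-10.8,-4.3]
[-0.1,-10.3,-14.4,-5.7]
[-0.1,-11.8,-18.0,-5.7]
--
[0.0,-1.1,-3.7,-0.0]
[0.0,-2.3,-7.4,-0.0]
[0.0,-3.4,-11.1,-0.0]
[0.0,-4.6,-14.9,-0.0]
[0.0,-5.7,-18.6,-0.0]
--
[0.0,-1.1,-3.7,-0.0]
[0.0,-1.1,-8.0,-0.0]
[0.0,-1.1,-12.3,-0.0]
[0.0,-1.1,-16.6,-0.0]
[0.0,-1.1,-20.9,-0.0]
--
[0.0,-0.0,-4.3,-0.0]
[0.0,-0.0,-8.6,-0.0]
[0.0,-0.0,-12.9,-0.0]
```

Emit:
carry_out(
  increments=[
    [[0,-3,-3.3,-1.4],[0,-6,-6.5,-2.8],[0,-9,-9.8,-4.3],[0,-12,-13.1,-5.7],[0,-15,-16.3,-7.1]],
  ],
  fingers=9.3,
)

```text
clock: 0.65
tcp_pos: [0.2716, 0.5128, 0.2185]
eef_rot: [-1.137, 1.255, 1.136]
contact_force: [0.8, 0.2, -1.2]
gripper_width: 0.0933
```

Emit:
carry_out(
  increments=[
    [[0,-2.6,-3.6,-1.4],[0,-5.2,-7.2,-2.8],[0,-7.8,-10.8,-4.3],[0,-10.3,-14.4,-5.7],[0,-11.8,-18,-5.7]],
  ],
)

```text
clock: 1.15
tcp_pos: [0.372, 0.3219, 0.2186]
eef_rot: [-1.209, 1.209, 1.208]
contact_force: [0.5, -0.0, -0.7]
gripper_width: 0.0932
```

Emit:
carry_out(
  increments=[
    [[0,-1.1,-3.7,0],[0,-2.3,-7.4,0],[0,-3.4,-11.1,0],[0,-4.6,-14.9,0],[0,-5.7,-18.6,0]],
  ],
)

```text
clock: 1.65
tcp_pos: [0.4277, 0.1362, 0.2187]
eef_rot: [-1.209, 1.209, 1.209]
contact_force: [-0.2, 0.1, 0.9]
gripper_width: 0.0927
```

Works well. On over the track, then look with the wrist camera.

Emit:
carry_out(
  increments=[
    [[0,-1.1,-3.7,0],[0,-1.2,-8,0],[0,-1.2,-12.5,0],[0,-1.2,-17,0],[0,-1.2,-21.5,0]],
  ],
)

```text
clock: 2.15
tcp_pos: [0.439, -0.0789, 0.2187]
eef_rot: [-1.209, 1.209, 1.209]
contact_force: [1.1, 0.2, -0.1]
gripper_width: 0.0931
```

Emit:
carry_out(
  increments=[
    [[0,0,-4.5,0],[0,0,-9,0],[0,0,-12,0],[0,0,-13,0],[0,0,-13,0]],
  ],
)

```text
clock: 2.65
tcp_pos: [0.439, -0.2082, 0.2185]
eef_rot: [-1.207, 1.211, 1.207]
contact_force: [0.1, 0.5, 0.4]
gripper_width: 0.0934
```

```bash
python3 - <<'E'
from h import *
c=cam('wrist'); im=cams.camera('wrist'); cv2.imwrite('pics/w1.png',im[:,:,::-1])
np.save('w1c.npy',np.array([*c[0].ravel(),*c[1].ravel(),*c[2]]))
for n,P in [('bcap',(.489,-.248,.116)),('knob',(.459,-.139,.082)),('ocap',(.666,-.17,.107)),('tray',(.662,-.185,.003))]: print(n,proj(c,P).round())
rows([])
E
```

```text
bcap [216. 246.]
knob [323. 205.]
ocap [290. 380.]
tray [272. 317.]
clock 2.7 pose [ 0.4391 -0.2067  0.2184 89.9415] down [-0.  0. -1.] q7 1.95 F [-0.2  0.5  0.2] w 0.0931
```

View pics/w1.png

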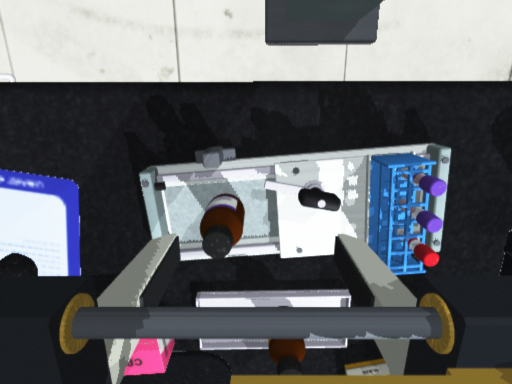

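```bash
python3 - <<'E'
from h import *
a=np.load('w1c.npy'); c=(a[:9].reshape(3,3),a[9:18].reshape(3,3),a[18:])
im=cv2.imread('pics/w1.png'); cv2.imwrite('pics/w1c.png',cv2.resize(im[140:275,130:460],None,fx=2.4,fy=2.4,interpolation=cv2.INTER_CUBIC))
hsv=cv2.cvtColor(im,cv2.COLOR_BGR2HSV)
dark=(im.max(2)<60).astype(np.uint8)
# knob: dark blob inside window on the white plate
w=np.zeros_like(dark); w[180:218,290:350]=dark[180:218,290:350]
n,l,st,ce=cv2.connectedComponentsWithStats(w)
for i in range(1,n):
    if st[i,4]>60:
        pts=np.argwhere(l==i)[:,::-1].astype(np.float32); print(st[i],ce[i],cv2.minAreaRect(pts))
        P=[onz(c,*p,.075)[:2] for p in pts]; print('knob z.075',np.mean(P,0),cv2.minAreaRect(np.array(P,np.float32)))
for n,u,v,z in [('cap',219,243,.116),('ocap?',290,375,.107),('knob',320,199,.082),('tLB',200,349,.016),('tRB',350,347,.016),('tLT',199,292,.016),('tRT',349,290,.016)]: print(n,onz(c,u,v,z).round(4))
E
```

```text
[299 188  41  19 506] [316.52173913 197.0770751 ] ((319.0, 197.0), (18.0, 40.0), 90.0)
knob z.075 [ 0.45211402 -0.14440037] ((0.4518797993659973, -0.1416354477405548), (0.02023828588426113, 0.04276581108570099), 2.1987204551696777)
cap [ 0.4854 -0.2446  0.116 ]
ocap? [ 0.6592 -0.1699  0.107 ]
knob [ 0.452  -0.1421  0.082 ]
tLB [ 0.7086 -0.2937  0.016 ]
tRB [ 0.7058 -0.0691  0.016 ]
tLT [ 0.6094 -0.2892  0.016 ]
tRT [ 0.607  -0.0792  0.016 ]
```

View pics/w1c.png

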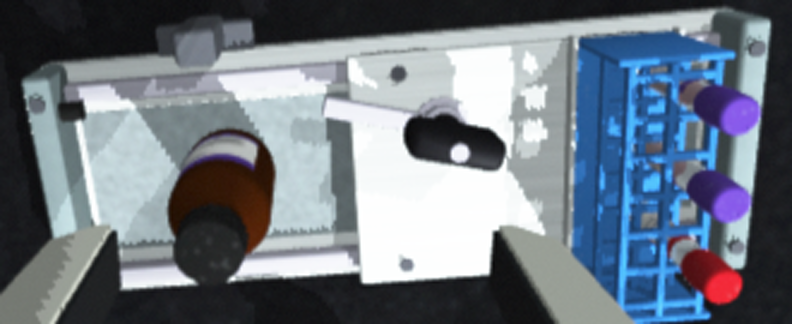

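```bash
python3 - <<'E'
from h import *
rows([(.487,-.247,.175,90),(.487,-.247,.043,90)])
E
```

```text
clock 2.7 pose [ 0.4391 -0.2067  0.2184 89.9415] down [-0.  0. -1.] q7 1.95 F [-0.2  0.5  0.2] w 0.0931
--
[2.2,-2.4,-2.0,-0.0]
[4.3,-4.8,-4.0,-0.1]
[8.7,-4.8,-4.0,-0.1]
[13.1,-4.8,-4.0,-0.1]
[17.5,-4.8,-4.0,-0.1]
```

Emit:
carry_out(
  increments=[
    [[2.2,-2.4,-2,0],[4.3,-4.8,-4,0],[7.5,-4.8,-4,0],[10,-4.8,-4,0],[10,-4.8,-4,0]],
  ],
)

```text
clock: 3.2
tcp_pos: [0.4861, -0.2442, 0.1159]
eef_rot: [-1.206, 1.21, 1.216]
contact_force: [-0.9, 0.1, -0.0]
gripper_width: 0.0929
```

```bash
python3 - <<'E'
from h import *
c=cam('wrist'); im=cams.camera('wrist'); cv2.imwrite('pics/w2.png',im[:,:,::-1])
print(proj(c,(.487,-.247,.116)))
rows([(.487,-.247,.043,90)])
E
```

```text
[251.91134196 249.32604872]
clock 3.25 pose [ 0.4868 -0.2449  0.1176 90.1173] down [-0.003  0.002 -1.   ] q7 2.01 F [-0.5 -0.4  0.1] w 0.093
--
[3.7,-0.0,-0.1,0.1]
[7.5,-0.0,-0.2,0.1]
```

View pics/w2.png

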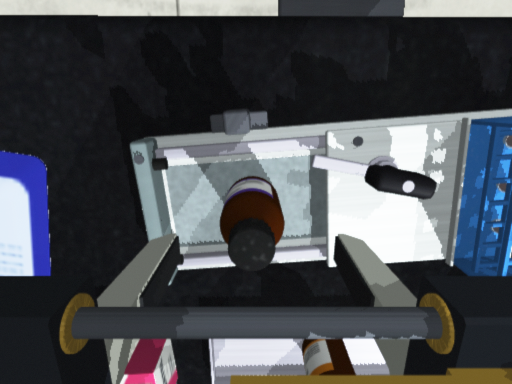

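Emit:
carry_out(
  increments=[
    [[3.7,0,-0.1,0],[7,0,-0.2,0],[7.4,0,-0.2,0],[7.4,0,-0.2,0]],
  ],
)

```text
clock: 3.65
tcp_pos: [0.4876, -0.2486, 0.0455]
eef_rot: [-1.209, 1.209, 1.21]
contact_force: [0.1, -0.5, 0.5]
gripper_width: 0.093
```

Emit:
carry_out(
  increments=[
    [[0,0,0,0],[0,0,0,0],[0,0,0,0],[0,0,0,0],[0,0,0,0]],
  ],
  fingers=3.5,
  newtons=15,
)

```text
clock: 4.15
tcp_pos: [0.4874, -0.2493, 0.0451]
eef_rot: [-1.209, 1.209, 1.208]
contact_force: [0.2, -0.2, -0.4]
gripper_width: 0.0576
```

Emit:
carry_out(
  increments=[
    [[0,0,0,0],[0,0,0,0],[0,0,0,0],[0,0,0,0]],
  ],
)

```text
clock: 4.55
tcp_pos: [0.4873, -0.2492, 0.0447]
eef_rot: [-1.209, 1.209, 1.209]
contact_force: [0.1, 0.4, 2.9]
gripper_width: 0.0468
```

Emit:
carry_out(
  increments=[
    [[-1,0,0,0],[-3,0,0,0],[-3,0,0,0]],
  ],
)

```text
clock: 4.85
tcp_pos: [0.4881, -0.2498, 0.0767]
eef_rot: [-1.211, 1.208, 1.206]
contact_force: [0.8, 0.5, -1.8]
gripper_width: 0.0465
```

```bash
python3 - <<'E'
from h import *
im=cams.camera('side'); cv2.imwrite('pics/s2.png',cv2.resize(im[120:290,150:400,::-1],None,fx=3,fy=3,interpolation=cv2.INTER_CUBIC))
rows([(.487,-.249,.12,90),(.662,-.253,.12,90),(.662,-.253,.055,90)])
E
```

```text
clock 4.9 pose [ 4.87800e-01 -2.49600e-01  7.57000e-02  8.99662e+01] down [ 0.002 -0.001 -1.   ] q7 2.02 F [-0.6  0.2 -1.9] w 0.0468
--
[-4.4,0.1,0.1,-0.0]
[-4.4,-4.3,-0.0,-0.0]
[-4.4,-8.7,-0.1,-0.0]
[-4.4,-13.0,-0.2,-0.0]
[-4.4,-17.4,-0.3,-0.0]
--
[3.2,0.0,0.0,-0.0]
[6.5,0.0,0.0,-0.0]
```

View pics/s2.png

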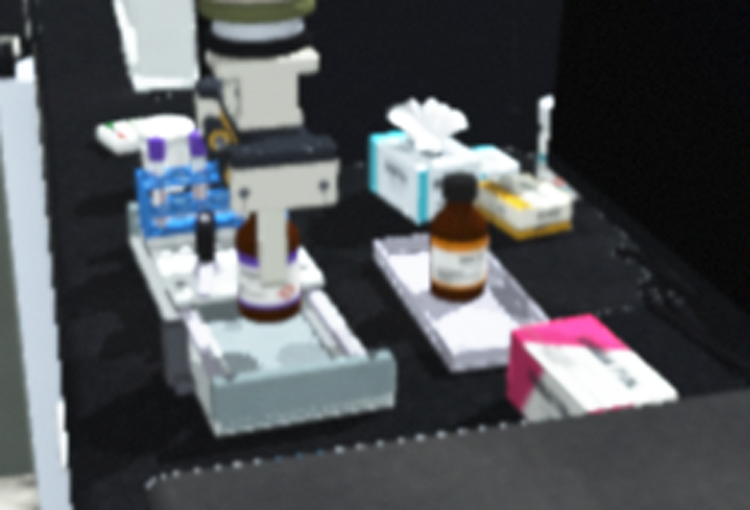

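Emit:
carry_out(
  increments=[
    [[-4,0,-0.2,0],[-4.4,-4.3,-0.5,0],[-4.4,-8.7,-0.6,0],[-4.4,-13,-0.7,0],[-4.4,-17.4,-0.7,0]],
  ],
)

```text
clock: 5.4
tcp_pos: [0.6625, -0.2563, 0.1181]
eef_rot: [-1.208, 1.21, 1.209]
contact_force: [1.7, 0.2, -1.3]
gripper_width: 0.0466
```

Emit:
carry_out(
  increments=[
    [[2,0,0,0],[3,0,0,0],[3,0,0,0]],
  ],
)

```text
clock: 5.7
tcp_pos: [0.6588, -0.2559, 0.086]
eef_rot: [-1.205, 1.212, 1.213]
contact_force: [-0.6, -0.3, -1.6]
gripper_width: 0.0466
```

```bash
python3 - <<'E'
from h import *
im=cams.camera('side'); cv2.imwrite('pics/s3.png',cv2.resize(im[120:290,150:400,::-1],None,fx=3,fy=3,interpolation=cv2.INTER_CUBIC))
im=cams.camera('wrist'); cv2.imwrite('pics/w3.png',im[:,:,::-1])
rows([(.662,-.256,.036,90)])
E
```

```text
clock 5.8 pose [ 6.59900e-01 -2.56700e-01  8.83000e-02  8.99232e+01] down [-0.002  0.    -1.   ] q7 1.94 F [-0.2  0.7 -1. ] w 0.0468
--
[2.6,-0.1,0.0,-0.0]
[5.2,-0.2,0.1,-0.1]
```

View pics/s3.png

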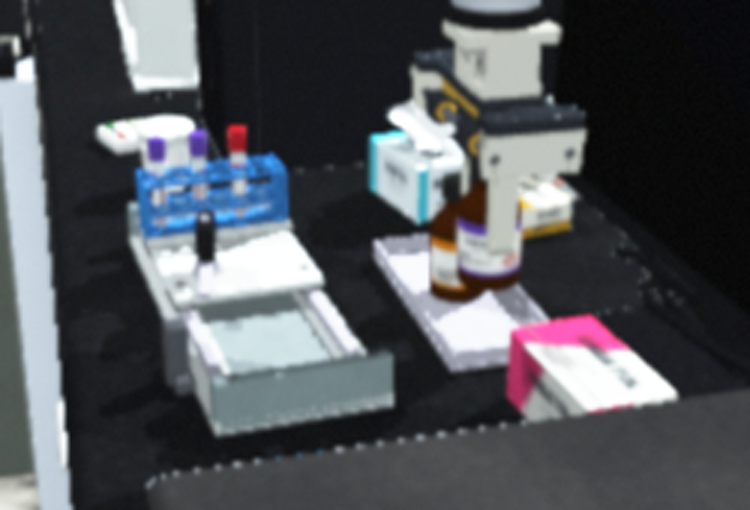

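View pics/w3.png

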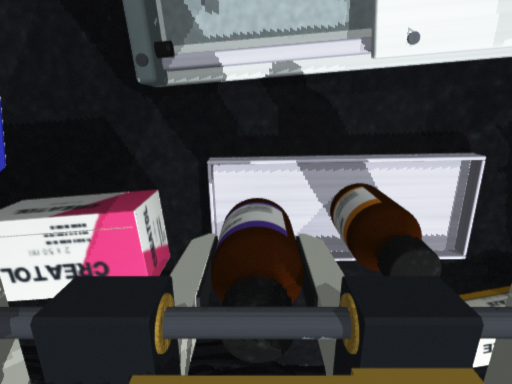

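Emit:
carry_out(
  increments=[
    [[1.5,0,0,0],[3,0,0,0],[4,0,0,0],[4.4,0,0,0],[4.4,0,0,0]],
  ],
)

```text
clock: 6.3
tcp_pos: [0.6607, -0.2561, 0.0435]
eef_rot: [-1.208, 1.21, 1.21]
contact_force: [0.4, -0.5, -1.9]
gripper_width: 0.047
```

Emit:
carry_out(
  increments=[
    [[0.2,0,0,0],[0.4,0,0,0],[0.6,0,0,0],[0.7,0,0,0],[0.7,0,0,0]],
  ],
)

```text
clock: 6.8
tcp_pos: [0.6612, -0.2562, 0.0376]
eef_rot: [-1.209, 1.209, 1.209]
contact_force: [-1.0, -0.3, -0.6]
gripper_width: 0.0465
```

Force is still the bottle's weight or less; creep on.

Emit:
carry_out(
  increments=[
    [[0.1,0,0,0],[0.2,0,0,0],[0.2,0,0,0]],
  ],
)

```text
clock: 7.1
tcp_pos: [0.6614, -0.2563, 0.0358]
eef_rot: [-1.209, 1.209, 1.209]
contact_force: [-0.1, 0.2, 0.5]
gripper_width: 0.0472
```

Emit:
carry_out(
  increments=[
    [[0.1,0,0,0],[0.15,0,0,0],[0.15,0,0,0]],
  ],
)

```text
clock: 7.4
tcp_pos: [0.6616, -0.2562, 0.0357]
eef_rot: [-1.209, 1.209, 1.208]
contact_force: [-3.3, 2.2, 12.3]
gripper_width: 0.047
```

Seated (12 N on the floor). Open slightly.

Emit:
carry_out(
  increments=[
    [[-0.1,0,0,0],[-0.1,0,0,0],[-0.1,0,0,0],[-0.1,0,0,0],[-0.1,0,0,0]],
  ],
  fingers=6.2,
)

```text
clock: 7.9
tcp_pos: [0.6611, -0.2563, 0.0349]
eef_rot: [-1.209, 1.21, 1.209]
contact_force: [0.0, 0.6, 0.6]
gripper_width: 0.0618
```

```bash
python3 - <<'E'
from h import *
im=cams.camera('wrist'); cv2.imwrite('pics/w4.png',im[:,:,::-1])
rows([])
E
```

```text
clock 7.95 pose [ 6.61200e-01 -2.56300e-01  3.50000e-02  8.99769e+01] down [-0.  0. -1.] q7 1.95 F [ 0.1 -0.3 -0.5] w 0.0623
```

View pics/w4.png

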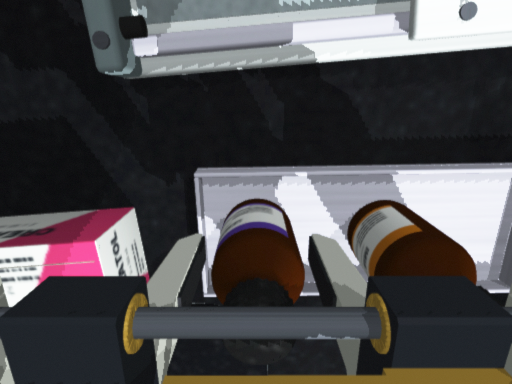

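Emit:
carry_out(
  increments=[
    [[-2,0,0,0],[-5,0,0,0],[-9,0,0,0],[-13,0,0,0],[-15,0,0,0]],
  ],
)

```text
clock: 8.45
tcp_pos: [0.6624, -0.2569, 0.1889]
eef_rot: [-1.212, 1.208, 1.205]
contact_force: [0.3, -0.3, 0.2]
gripper_width: 0.062
```

```bash
python3 - <<'E'
from h import *
rows([(.50,-.16,.20,80),(.45,-.10,.20,-12)],dyaw=8.3)
E
```

```text
clock 8.45 pose [ 0.6624 -0.2569  0.1889 89.961 ] down [ 0.004 -0.001 -1.   ] q7 1.93 F [ 0.3 -0.3  0.2] w 0.062
--
[-0.2,3.2,1.9,2.0]
[-0.4,6.5,3.9,4.0]
[-0.7,9.7,5.8,6.0]
[-0.9,13.0,7.7,8.0]
[-1.1,16.2,9.7,10.0]
--
[0.0,0.5,0.4,7.7]
[0.0,1.0,0.8,15.3]
[0.0,1.5,1.3,23.0]
[0.0,2.0,1.7,30.7]
[0.0,2.5,2.1,38.3]
--
[0.0,0.7,0.0,7.7]
[0.0,1.3,0.0,15.3]
[0.0,2.0,0.1,23.0]
[0.0,2.6,0.1,30.7]
[0.0,3.3,0.1,38.3]
--
[0.0,0.5,-0.4,7.7]
[0.0,1.0,-0.8,15.3]
```

Emit:
carry_out(
  increments=[
    [[0,3.2,1.9,2],[-0.4,6.5,3.9,4],[-0.7,9.7,5.8,6],[-0.9,13,7.7,8],[-1.1,16.2,9.7,10]],
  ],
)

```text
clock: 8.95
tcp_pos: [0.4978, -0.1587, 0.1963]
eef_rot: [-1.078, 1.287, 1.078]
contact_force: [0.2, 0.8, 0.2]
gripper_width: 0.0623
```

Emit:
carry_out(
  increments=[
    [[0,0.5,0.4,8],[0,1,0.8,16],[0,1.5,1.3,24],[0,2,1.7,32],[0,2.5,2.1,40]],
  ],
)

```text
clock: 9.45
tcp_pos: [0.4781, -0.1339, 0.1963]
eef_rot: [-0.542, 1.502, 0.542]
contact_force: [1.1, 1.5, 0.3]
gripper_width: 0.0621
```

Emit:
carry_out(
  increments=[
    [[0,0.7,0,8],[0,1.3,0,16],[0,2,0.1,24],[0,2.6,0.1,32],[0,3.3,0.1,40]],
  ],
)

```text
clock: 9.95
tcp_pos: [0.4578, -0.1081, 0.1963]
eef_rot: [0.005, 1.57, -0.005]
contact_force: [-0.2, -0.5, 0.1]
gripper_width: 0.0621
```

Emit:
carry_out(
  increments=[
    [[0,0.5,-0.4,8],[0,1,-0.8,12],[0,1,-0.8,12],[0,1,-0.8,12]],
  ],
)

```text
clock: 10.35
tcp_pos: [0.4501, -0.0982, 0.1962]
eef_rot: [0.162, 1.564, -0.163]
contact_force: [0.3, 0.6, -0.3]
gripper_width: 0.0622
```

```bash
python3 - <<'E'
from h import *
c=cam('wrist'); im=cams.camera('wrist'); cv2.imwrite('pics/w5.png',im[:,:,::-1])
np.save('w5c.npy',np.array([*c[0].ravel(),*c[1].ravel(),*c[2]]))
rows([]); print(proj(c,(.459,-.139,.082)),proj(c,(.452,-.142,.082)))
im=cams.camera('top'); cv2.imwrite('pics/t5.png',cv2.resize(im[120:260,140:380,::-1],None,fx=3.3,fy=3.3,interpolation=cv2.INTER_CUBIC))
E
```

```text
clock 10.4 pose [  0.4502  -0.0984   0.1963 -11.8874] down [ 0. -0. -1.] q7 0.32 F [ 1.   0.3 -0.3] w 0.0621
[273.50652712 230.40188091] [267.19265161 234.4503555 ]
```

View pics/w5.png

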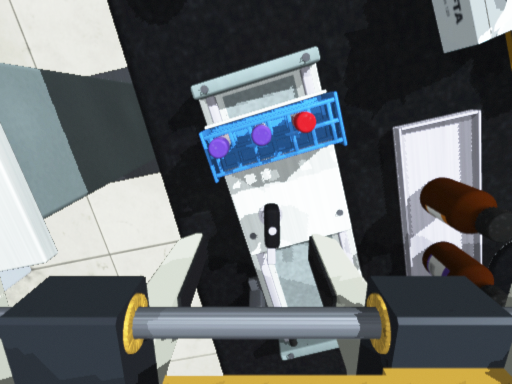

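View pics/t5.png

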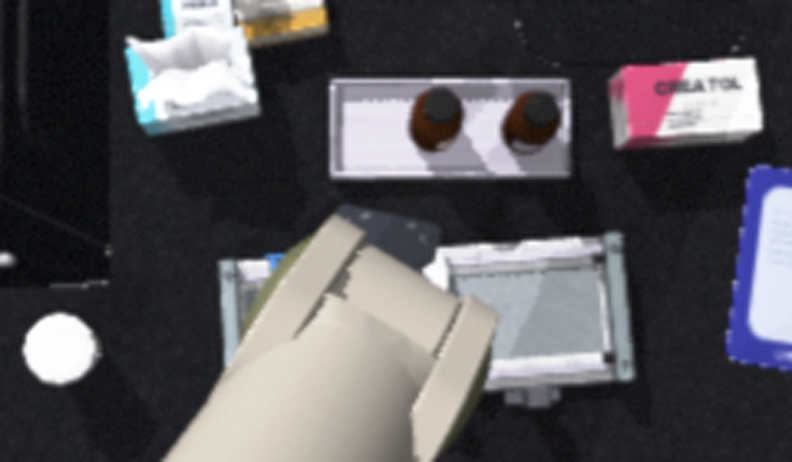

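```bash
python3 - <<'E'
from h import *
a=np.load('w5c.npy'); c=(a[:9].reshape(3,3),a[9:18].reshape(3,3),a[18:])
im=cv2.imread('pics/w5.png'); cv2.imwrite('pics/w5c.png',cv2.resize(im[190:300,220:340],None,fx=5,fy=5,interpolation=cv2.INTER_CUBIC))
dark=(im.max(2)<60).astype(np.uint8); w=np.zeros_like(dark); w[198:260,258:288]=dark[198:260,258:288]
n,l,st,ce=cv2.connectedComponentsWithStats(w)
for i in range(1,n):
    if st[i,4]>60:
        pts=np.argwhere(l==i)[:,::-1]; print(st[i])
        P=np.array([onz(c,*p,.082)[:2] for p in pts],np.float32); print(cv2.minAreaRect(P),P.mean(0)); vx=cv2.fitLine(P,cv2.DIST_L2,0,.01,.01).ravel(); print(vx,np.degrees(np.arctan2(vx[1],vx[0])))
E
```

```text
[264 204  15  44 530]
((0.4574912488460541, -0.13384246826171875), (0.046053897589445114, 0.013811152428388596), 79.32752227783203) [ 0.45790735 -0.13257077]
[ 0.16955645  0.9855205   0.45790738 -0.13257074] 80.23796
```

View pics/w5c.png

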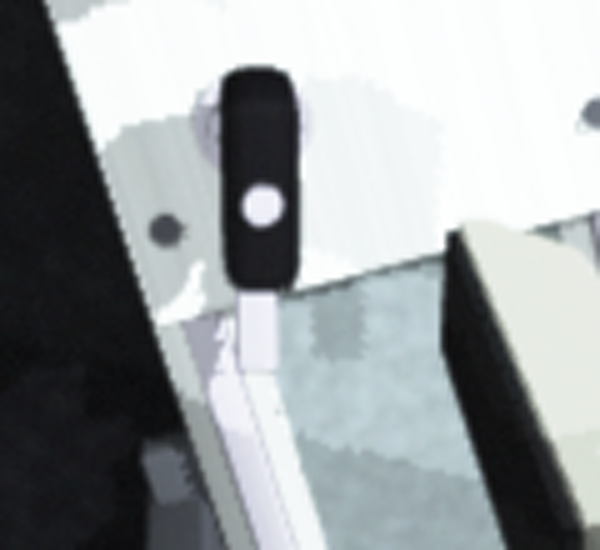

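```bash
python3 - <<'E'
from h import *
rows([(.458,-.1395,.18,-11),(.458,-.1395,.058,-11)])
E
```

```text
clock 10.45 pose [  0.4502  -0.0985   0.1963 -11.9275] down [ 0.001 -0.    -1.   ] q7 0.32 F [0.6 0.3 1. ] w 0.0619
--
[1.6,-3.8,1.6,-0.9]
[5.7,-3.8,1.6,-0.9]
[9.8,-3.8,1.6,-0.9]
[13.8,-3.8,1.6,-0.9]
```

Emit:
carry_out(
  increments=[
    [[1.6,-3.8,1.6,-0.9],[5,-3.8,1.6,-0.9],[9,-3.8,1.6,-0.9],[12.5,-3.8,1.6,-0.9],[13.8,-3.8,1.6,-0.9]],
  ],
)

```text
clock: 10.95
tcp_pos: [0.4566, -0.1391, 0.0555]
eef_rot: [0.153, 1.568, -0.152]
contact_force: [-0.2, -1.1, 0.0]
gripper_width: 0.0618
```

Emit:
carry_out(
  increments=[
    [[0,0,0,0],[0,0,0,0],[0,0,0,0]],
  ],
)

```text
clock: 11.25
tcp_pos: [0.4582, -0.1391, 0.0591]
eef_rot: [0.152, 1.564, -0.152]
contact_force: [0.0, 0.5, 0.9]
gripper_width: 0.062
```

```bash
python3 - <<'E'
from h import *
im=cams.camera('wrist'); cv2.imwrite('pics/w6.png',im[:,:,::-1])
rows([])
E
```

```text
clock 11.3 pose [  0.4583  -0.1389   0.0591 -11.0996] down [ 0.002 -0.    -1.   ] q7 0.64 F [-0.   0.4  0.6] w 0.062
```

View pics/w6.png

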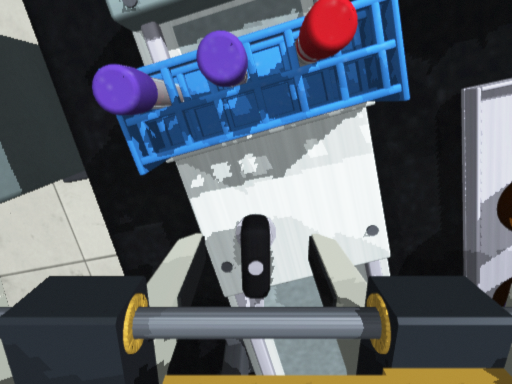

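Emit:
carry_out(
  increments=[
    [[0,0,0,0],[0,0,0,0],[0,0,0,0],[0,0,0,0],[0,0,0,0]],
  ],
  fingers=0.8,
  newtons=20,
)

```text
clock: 11.8
tcp_pos: [0.4576, -0.1387, 0.0582]
eef_rot: [0.152, 1.565, -0.152]
contact_force: [-0.5, 0.4, 0.3]
gripper_width: 0.027
```

Emit:
carry_out(
  increments=[
    [[0,0,0,0],[0,0,0,0],[0,0,0,0],[0,0,0,0],[0,0,0,0]],
  ],
)

```text
clock: 12.3
tcp_pos: [0.4577, -0.1388, 0.0581]
eef_rot: [0.152, 1.565, -0.152]
contact_force: [0.4, -0.7, -0.6]
gripper_width: 0.0155
```

```bash
python3 - <<'E'
from h import *
s=monitor.get_state();x,y,z=s['tcp_pos']
d=np.array([.0725,-.9974]);
rows([(x+.128*d[0],y+.128*d[1],z,-11)],step=2.6); print(s['moment'])
E
```

```text
clock 12.3 pose [  0.4577  -0.1388   0.0581 -11.1194] down [ 0. -0. -1.] q7 0.64 F [ 0.4 -0.7 -0.6] w 0.0155
--
[0.0,-2.5,0.7,-0.0]
[0.0,-4.9,1.3,-0.0]
[0.0,-7.4,2.0,-0.1]
[0.0,-9.9,2.7,-0.1]
[0.0,-12.3,3.4,-0.1]
[-0.08274304  0.01139944  0.08707663]
```

Emit:
carry_out(
  increments=[
    [[0,-1,0.3,0],[0,-2.9,0.8,0],[0,-4.9,1.3,0],[0,-6.8,1.9,0],[0,-7.7,2.1,0]],
  ],
)

```text
clock: 12.8
tcp_pos: [0.464, -0.2201, 0.0581]
eef_rot: [0.153, 1.564, -0.154]
contact_force: [4.0, 2.8, 0.1]
gripper_width: 0.0159
```

```bash
python3 - <<'E'
from h import *
s=monitor.get_state(); print(s['moment'])
rows([])
im=cams.camera('side'); cv2.imwrite('pics/s7.png',cv2.resize(im[120:290,150:400,::-1],None,fx=3,fy=3,interpolation=cv2.INTER_CUBIC))
E
```

```text
[ 0.5827369  -0.79789674  0.07087226]
clock 12.8 pose [  0.464   -0.2201   0.0581 -11.1821] down [ 0.001 -0.001 -1.   ] q7 0.74 F [4.  2.8 0.1] w 0.0159
```

View pics/s7.png

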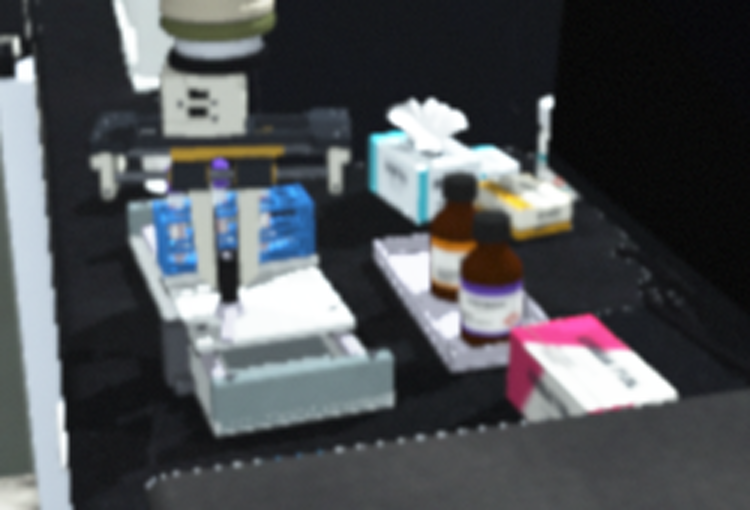

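Emit:
carry_out(
  increments=[
    [[0,-1,0.3,0],[0,-2.5,0.75,0],[0,-3.9,1.2,0],[0,-4.7,1.4,0],[0,-4.9,1.5,0]],
  ],
)

```text
clock: 13.35
tcp_pos: [0.4681, -0.2707, 0.0581]
eef_rot: [0.153, 1.566, -0.154]
contact_force: [-1.5, 1.7, 5.3]
gripper_width: 0.0158
```

Emit:
carry_out(
  increments=[
    [[0,-0.3,0.1,0],[0,-0.5,0.15,0],[0,-0.5,0.15,0]],
  ],
)

```text
clock: 13.65
tcp_pos: [0.4682, -0.2721, 0.0581]
eef_rot: [0.155, 1.568, -0.149]
contact_force: [-1.1, 7.1, 7.7]
gripper_width: 0.0156
```

Emit:
carry_out(
  increments=[
    [[0,-0.3,0.1,0],[0,-0.3,0.1,0],[0,-0.3,0.1,0]],
  ],
)

```text
clock: 13.95
tcp_pos: [0.4682, -0.2724, 0.058]
eef_rot: [0.156, 1.57, -0.144]
contact_force: [-2.4, 14.3, 12.3]
gripper_width: 0.0158
```

Emit:
carry_out(
  increments=[
    [[0,0.4,-0.1,4],[0,0.4,-0.1,10],[0,0.4,-0.1,16],[0,0.4,-0.1,22],[0,0.4,-0.1,28]],
  ],
)

```text
clock: 14.45
tcp_pos: [0.4688, -0.2723, 0.0581]
eef_rot: [0.538, 1.505, -0.536]
contact_force: [-1.7, 2.6, 2.4]
gripper_width: 0.0157
```

```bash
python3 - <<'E'
from h import *
s=monitor.get_state(); print(s['moment'])
rows([])
E
```

```text
[0.64285663 0.44062024 0.08856328]
clock 14.45 pose [  0.4688  -0.2723   0.0581 -39.3215] down [-0.001  0.002 -1.   ] q7 0.47 F [-1.7  2.6  2.4] w 0.0157
```

Smooth. Continue turning.

Emit:
carry_out(
  increments=[
    [[0,0,0,6],[0,0,0,12],[0,0,0,18],[0,0,0,24],[0,0,0,30]],
  ],
)

```text
clock: 14.95
tcp_pos: [0.4692, -0.2729, 0.0581]
eef_rot: [0.94, 1.359, -0.939]
contact_force: [-0.3, 2.1, 1.0]
gripper_width: 0.0161
```

Emit:
carry_out(
  increments=[
    [[0,0,0,5],[0,0,0,10],[0,0,0,15],[0,0,0,18],[0,0,0,18]],
  ],
)

```text
clock: 15.45
tcp_pos: [0.4693, -0.2733, 0.0581]
eef_rot: [1.171, 1.233, -1.172]
contact_force: [0.2, 1.2, 2.4]
gripper_width: 0.0161
```

```bash
python3 - <<'E'
from h import *
s=monitor.get_state(); print(s['moment'])
rows([])
im=cams.camera('wrist'); cv2.imwrite('pics/w8.png',im[:,:,::-1])
E
```

```text
[0.14568467 0.18619091 0.28422211]
clock 15.45 pose [ 4.69300e-01 -2.73300e-01  5.81000e-02 -8.70937e+01] down [-0. -0. -1.] q7 -0.12 F [0.2 1.2 2.4] w 0.0161
```

View pics/w8.png

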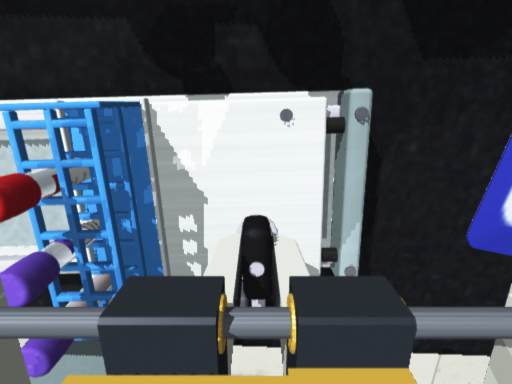

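Emit:
carry_out(
  increments=[
    [[0,0,0,3],[0,0,0,6],[0,0,0,6]],
  ],
)

```text
clock: 15.8
tcp_pos: [0.4691, -0.2733, 0.0581]
eef_rot: [1.248, 1.184, -1.248]
contact_force: [-1.7, 0.8, 3.5]
gripper_width: 0.017
```

```bash
python3 - <<'E'
from h import *
s=monitor.get_state(); print(s['moment'])
rows([])
E
```

```text
[0.18856928 0.48333221 0.52501938]
clock 15.8 pose [ 4.69100e-01 -2.73300e-01  5.81000e-02 -9.30273e+01] down [-0.001  0.    -1.   ] q7 -0.21 F [-1.7  0.8  3.5] w 0.017
```

Emit:
carry_out(
  increments=[
    [[0,0,0,0],[0,0,0,0],[0,0,0,0],[0,0,0,0],[0,0,0,0]],
  ],
  fingers=4.5,
)

```text
clock: 16.3
tcp_pos: [0.4694, -0.2736, 0.0581]
eef_rot: [1.249, 1.183, -1.249]
contact_force: [0.6, -0.3, -0.0]
gripper_width: 0.0447
```

Emit:
carry_out(
  increments=[
    [[-2,0,0,0],[-5,0,0,0],[-9,0,0,0],[-13,0,0,0],[-17,0,0,0]],
  ],
)

```text
clock: 16.8
tcp_pos: [0.4689, -0.2735, 0.2296]
eef_rot: [1.249, 1.183, -1.25]
contact_force: [0.7, 0.3, -0.1]
gripper_width: 0.045
```

Emit:
carry_out(
  increments=[
    [[0,-1,-4.5,0],[0,-1,-9,0],[0,-1,-13.5,0],[0,-1,-18,0],[0,-1,-20,0]],
  ],
)

```text
clock: 17.3
tcp_pos: [0.47, -0.0693, 0.2277]
eef_rot: [1.247, 1.187, -1.247]
contact_force: [0.3, 0.1, 0.1]
gripper_width: 0.0451
```

```bash
python3 - <<'E'
from h import *
rows([])
for n in ['top','side']:
    im=cams.camera(n)[:,:,::-1]
    a=im[120:260,140:380] if n=='top' else im[120:290,150:400]
    cv2.imwrite(f'pics/{n}9.png',cv2.resize(a,None,fx=3.2,fy=3.2,interpolation=cv2.INTER_CUBIC))
E
```

```text
clock 17.3 pose [ 4.70000e-01 -6.93000e-02  2.27700e-01 -9.28952e+01] down [-0.001  0.001 -1.   ] q7 -0.8 F [0.3 0.1 0.1] w 0.0451
```

View pics/top9.png

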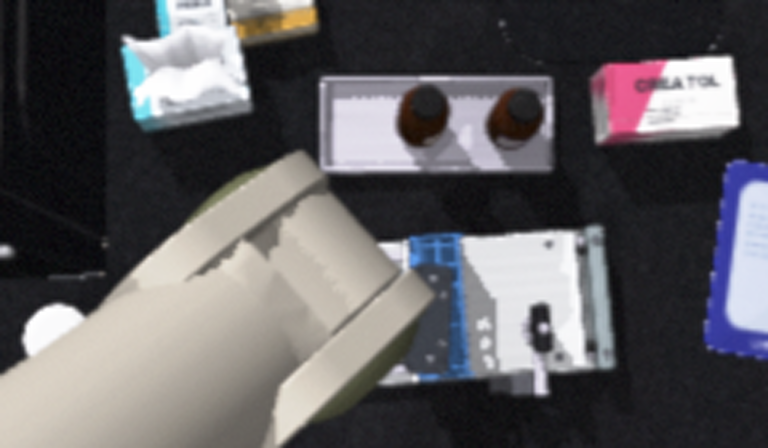

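View pics/side9.png

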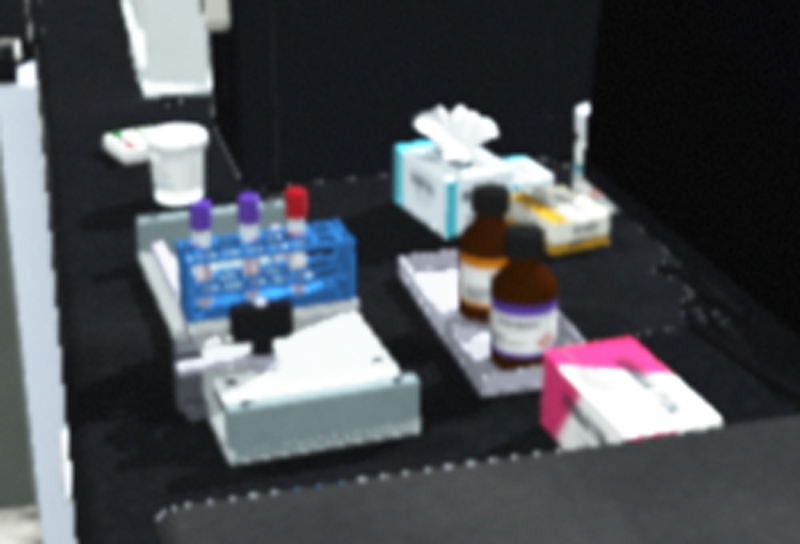

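Emit:
carry_out(
  increments=[
    [[0,0,0,0],[0,0,0,0]],
  ],
)

```text
clock: 17.6
tcp_pos: [0.4702, -0.0746, 0.2284]
eef_rot: [1.25, 1.181, -1.25]
contact_force: [-0.4, -0.3, -0.6]
gripper_width: 0.045
```

```bash
python3 -c "
from workcell import job
print(job.sign_off())"
```

```text
the job is handed in; nothing more can be done
None
```

I set the bottle upright in the tray to the right of the other one. I then drew the carriage by its knob to the right-hand end of the track, turned the knob clockwise to its stop, let go and backed the arm clear. The job was handed in at 17.6 s, and signing off reported no verdict.

- **Bottle:** I set it down with about 12 N on the tray floor, against the 35 N limit. The final top and side pictures show both bottles upright.
- **Carriage:** it stopped at y = -0.272, where my calculation from the camera images put the home end (-0.2725). The force rose to 14 N as I pushed on it.
- **Knob:** the fingers slipped round the bar at the stop, at about 0.5 N m. The pictures show the tongue pointing towards the robot, just right of the keeper post.
- **Left alone:** the cup, the carton and the other bottle look unmoved in the final pictures. I did not re-measure their positions by number.

No check failed. The only disagreements were a few millimetres between cameras: up to about 7 mm for the first knob position, and 3 to 5 mm for the bottle and tray.

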